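# Seat the vial block on its heater pins

## Task

The blue vial block sits too high in the heater's guide rails because it is riding on top of hidden locating pins. Without lifting it out, push it gently along the rails towards the heater's green-striped end until you feel it drop over the pins, then press down on its yellow spot until the stiff seal underneath gives way and the block is fully home and level. Let go of it, and leave the jars, bottle, boxes and rack where they are.

Things in the scene. Friction and masses are not known exactly. Their poses are not given: they have to be found in the camera images.
- dock: Fixed white heater base, 135 (x) x 300 (y) x 45 mm; origin: centre of its underside, on the table. Black control panel, 34 mm high, at x = -107 to -67 mm. Two aluminium guide rails along y, 8 mm thick, inner faces at x = +-51.5, y from -135 to +135, tops at z = 75 mm; both ends of the channel between them are open.
- dock_end (a point): Middle of the green stripe across the heater's deck, at the heater's +y end (142 mm from its centre, 45 mm up). Push the block towards it. Axes as the dock's.
- dock_channel (a point): Point on the dock's centre, z = 49 mm: top of the steel pin carrier, where the block comes home. The carrier's true centre is not reported: 0 to 8 mm to +y of here. Four pins, 12 mm wide, 12 mm tall, at +-30 (x), +-40 (y) mm of its centre; in its middle an orange seal disc 5 mm high: holds the block's weight, sinks and stays down under about 10 N more.
- block: Loose blue vial block, 100 (x) x 150 (y) x 40 mm, 0.45 kg, too wide to grasp, 1.5 mm play to each rail. Origin: centre of the underside. Four holes below, at x +-30, y +-40 mm, 14 deep, 16 x 15 mm. Its origin above the dock's: 61 mm at first (on the pins), 54 mm once dropped over the pins, after 8 to 30 mm travel to dock +y, 49 mm fully home.
- block_pad (a point): Centre of the yellow spot on the block's top face, 40 mm above the block's origin; press here. More than about 30 N of push or press would damage the pins. Axes as the block's.
- jar_a: White open cup, 44 mm wide, 45 mm tall, behind the dock (its +x side). Leave alone. Origin: centre of the underside.
- jar_b: Amber jar with white cap, 40 mm wide, 55 mm tall, behind the dock. Leave alone. Origin: centre of the underside.
- solvent: Clear bottle with orange cap, 76 mm wide, 170 mm tall. Leave alone. Origin: centre of the underside.
- tipbox: Clear box with orange lid, 90 x 125 x 60 mm. Leave alone. Origin: centre of the underside.
- wastebox: White open box, 100 x 140 x 50 mm. Leave alone. Origin: centre of the underside.
- rack: Yellow tube rack, 70 x 140 x 45 mm. Leave alone. Origin: centre of the underside.
Mind the look-alikes: they are no part of the job. Of the things that look like the block, the smallest one is meant.

How it is judged:
On the way:
1. the block has dropped over the pins, onto the seal (x of block in the frame of dock between -0.004 and 0.004 m and y of block in the frame of dock between -0.008 and 0.016 m and angle between the y axis of block and the y axis of dock, either way round below 0.05 rad and z of block in the frame of dock below 0.0575 m and angle between block's own z axis and vertical below 0.06 rad), for 0.1 s.
At the end, for the whole second after the job is handed in: The block is over the pins in the guide rails and fully home: its underside less than 50.8 mm above the dock's (home 49 mm), between y = -8 and +16 mm and within 4 mm of the rails' centre line, parallel to the rails within 0.05 rad, level within 0.025 rad, at rest (x of block in the frame of dock between -0.004 and 0.004 m and y of block in the frame of dock between -0.008 and 0.016 m and angle between the y axis of block and the y axis of dock, either way round below 0.05 rad and z of block in the frame of dock between 0.046 and 0.0508 m and angle between block's own z axis and vertical below 0.025 rad and linear speed of block below 0.02 m/s); the robot touches nothing.
It fails at once if the block is lifted out of the rails (raised more than 14 mm) or tipped over (z of block in the frame of dock above 0.075 m or angle between block's own z axis and vertical above 0.35 rad).
It fails at once if the block is rammed: more than 35 N from the fingers (contact force between the fingers and block above 35 N).
It fails at once if a jar, bottle, box or rack is moved more than 30 mm or tipped (distance of any of jar_a, jar_b, solvent, tipbox, wastebox, rack from where it was at the start of the episode above 0.03 m or angle between any of jar_a, jar_b, solvent, tipbox, wastebox, rack's own z axis and vertical above 0.4 rad).
It also fails if it takes over 38 s, if anything falls off the work surface, if the arm or the gripper's body presses on something with over 40 N, if the wrist force passes 120 N, or if a joint passes its speed limit or range.

## Robot

A 7-joint arm with a two-finger parallel gripper is mounted at the origin on the work surface. World frame = base frame: x ahead of the robot, y to its left, z up, the work surface at z = 0. Lengths are in m, angles in rad, forces in N, time in s.
With the tool pointing down it reaches from about 0.425 to 0.925 m from the base axis. Payload 6.8 kg.
Tool frame: the origin (TCP) lies on the centre line of the jaws, within the pads' length; the fingertips stand 11 mm ahead of it and the grasp point (between the pads) lies 8 mm behind it; z points along the fingers, y is the direction in which the jaws open and shut (so a half turn about z gives the same grasp; the last joint's range is limited). The gripper opens to 85 mm and grips with 20 to 120 N. Pads are 22 mm wide; open, the fingers measure 114 mm over their backs; the gripper's body (76 mm by 85 mm) begins 54 mm behind the grasp point. The pads swing forward as they close: fully open they stand 13 mm farther back than shut.
Start: joints at [-1.44, 0.477, 0.022, 1.555, -0.011, 1.109, -0.083], TCP at [0.16, 0.656, 0.242] pointing down, gripper open.
Joint ranges: [-2.96, 2.96], [-0.34, 2.1], [-1.41, 1.46], [0.24, 2.44], [-1.37, 4.51], [0.17, 1.92], [-2.96, 2.96]. Speed limits (rad/s): [2.39, 2.39, 3.14, 3.14, 3.14, 3.14, 3.14].

## Interface

Orientations are given as a rotation vector (axis times angle).
In Python, from bench import r gives the robot as it stands.
- The arm moves only by the tool send_rows, never from a script. Its argument "deltas" is a list of rows, each a list of 7 numbers: the opening, from 0 (shut) to 1 (fully open), then the shift along the tool's x, y, z as a fraction of full scale, then the turn, a rotation vector about the tool's x, y, z as a fraction of full scale. In form: [[hand, x, y, z, ax, ay, az], ...]. A call has 1 to 20 rows; each row is the pose to reach, as a shift and turn from the pose commanded when the call began, along the tool's axes at that moment, turning the shorter way round; what a row does not reach only later rows make up. Full scale, the value 1, is 150 mm for a shift and 180 degrees for a turn. A row lasts 1/12 s, in which the tool goes at most 41.7 mm and 7.16 degrees, less where a joint would pass 70% of its speed; a pose out of reach is approached as far as the arm can. A call with a number of a shift or a turn outside -1 to 1 is refused whole. A call with a gripper value outside its range is refused whole. The fingers move at their own pace and stop on an object; "squeeze" is the grip in N (left out, the last holds). Time passes only in rows, so rows that repeat a pose let the fingers close. It gives the time, the measured TCP pose, the force and the opening at its end, in the units of the state.
- r.get_obs(): the state, without advancing time (a new reading comes with each control period).
- r.grab_frame(name): name is "scene" or "side" or "wrist"; returns a dict with "pixels" (480x640x3 uint8, red, green, blue), "camera_matrix" (3x3 intrinsics, pixels), "rvec" (rotation vector, rad) and "tvec" (3), from world to camera coordinates, as OpenCV has them. Camera axes: x right, y down, z forward; pixel columns grow to the right and rows downward; lengths in m; the calibration is good to about 2 mm. A picture is of the moment at which its call begins. There is no depth.
- r.hand_in(): hands the job in, once; it reports no verdict.
The state is a dict: "clock": time; "joints": joint angles; "qvel": joint speeds; "tau": joint torques, N m; "tcp_pos": TCP position; "orientation": TCP orientation; "contact_force": force on the tool from outside, world axes, zero at the start; "moment": the same for the moment, N m; "grip_width": finger opening in m.
Only numpy, scipy, OpenCV 4.12 (cv2) and the standard library are available. Lean on these libraries where they do the work, as an engineer would, in place of code of your own. Each camera call takes 0.05 s, during which the arm holds its last target. There are 200 camera calls.

## Working session

There is one attempt and no reset: what is moved stays moved. The work goes in short steps, Python scripts to look and compute and a tool call to move; the robot and the scene stay as the last step left them, time stands still between calls to the robot, and variables do not carry over. Pictures are saved under pics/ and viewed, about 8 in all and at most 12, crops included, and the job is handed in when it is done.

Besides the shell and the picture viewer there is one more tool, called after "Call:" as name([rows], argument=value, ...), one row to a line, values as JSON. send_rows: Moves the arm, as the interface text tells. Shift numbers are shares of 150 mm and turn numbers shares of 180 degrees, none past 1 either way. Its arguments: {"type":"object","properties":{"deltas":{"type":"array","items":{"type":"array","items":{"type":"number"}}},"squeeze":{"type":"number"}},"required":["deltas"]}

```bash
mkdir -p pics
cat > h.py <<'E'
import numpy as np, cv2
from bench import r
def cam(n,f):
    d=r.grab_frame(n); cv2.imwrite(f'pics/{f}.png',cv2.cvtColor(d['pixels'],cv2.COLOR_RGB2BGR)); np.savez(f'pics/{f}.npz',**d); return d
def ray(d,uv,z):
    R=cv2.Rodrigues(np.array(d['rvec'],float))[0]; t=np.array(d['tvec'],float).ravel(); K=np.array(d['camera_matrix'])
    uv=np.atleast_2d(np.array(uv,float)); v=(R.T@np.linalg.inv(K)@np.c_[uv,np.ones(len(uv))].T).T; c=-R.T@t
    return c+v*((z-c[2])/v[:,2])[:,None]
def proj(d,p):
    return cv2.projectPoints(np.atleast_2d(np.array(p,float)),np.array(d['rvec'],float),np.array(d['tvec'],float),np.array(d['camera_matrix']),None)[0][:,0]
E
python3 - <<'E'
from h import *
a=cam('scene','s0');b=cam('side','d0')
for d in (a,b):
    R=cv2.Rodrigues(np.array(d['rvec'],float))[0]; print(-R.T@np.array(d['tvec']).ravel())
o=r.get_obs();print(o['tcp_pos'],o['orientation'],o['clock'],o['contact_force'],o['grip_width'])
E
```

```text
[1.35297934 0.25251577 0.80808029]
[ 0.23921151 -1.22786734  1.12179432]
[0.15954058 0.65536074 0.24140031] [-3.74142003e-01 -3.11913565e+00  2.53891164e-03] 0.1 [ 0.16774622  0.66040829 -0.61342103] 0.08529004386317844
```

View pics/s0.png

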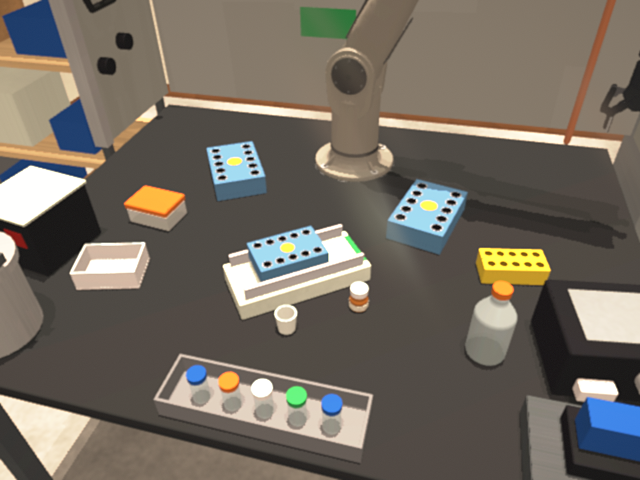

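View pics/d0.png

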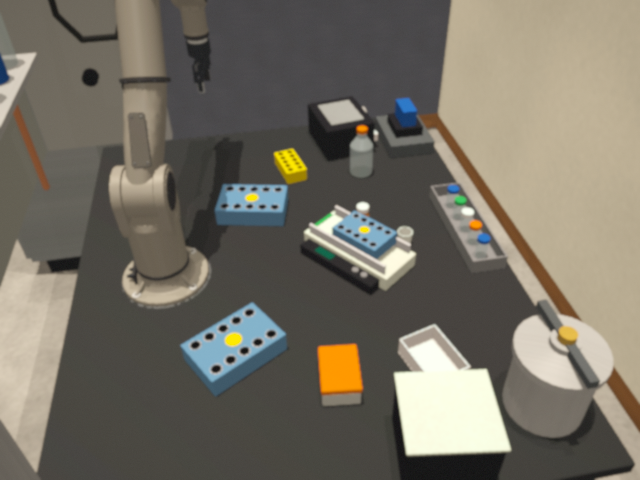

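Three block look-alikes appear in the scene view, at (236,168), (428,213) and (288,250). The one at (288,250) is the smallest and the only one between the rails, so it is the block meant. The green stripe is at its right-hand end, about (357,246). I'll measure next and confirm with an enlarged crop.

Run:
```python
from h import *
for f,roi in (('s0',(215,215,375,315)),('d0',(295,195,420,295))):
    d=np.load(f'pics/{f}.npz'); im=d['pixels']; hsv=cv2.cvtColor(im,cv2.COLOR_RGB2HSV)
    m0=np.zeros(im.shape[:2],np.uint8); m0[roi[1]:roi[3],roi[0]:roi[2]]=255
    for n,lo,hi,z in (('yel',(22,120,120),(35,255,255),.101),('green',(45,120,60),(80,255,255),.045),('blue',(95,80,60),(115,255,255),.101)):
        m=cv2.inRange(hsv,lo,hi)&m0
        cs,_=cv2.findContours(m,cv2.RETR_EXTERNAL,cv2.CHAIN_APPROX_NONE)
        for c in sorted(cs,key=cv2.contourArea)[-2:]:
            if cv2.contourArea(c)<8: continue
            M=cv2.moments(c); uv=(M['m10']/M['m00'],M['m01']/M['m00'])
            print(f,n,cv2.contourArea(c),np.round(uv,1),ray(d,uv,z).round(4))
            if n=='blue':
                 q=cv2.approxPolyDP(cv2.convexHull(c),4,True)[:,0]; print(q.tolist(), ray(d,q,z).round(3).tolist())
d=np.load('pics/s0.npz');c=cv2.resize(d['pixels'][215:320,215:385],None,fx=4.5,fy=4.5,interpolation=cv2.INTER_CUBIC)
cv2.imwrite('pics/c0.png',c[:,:,::-1])
```

```text
s0 yel 65.0 [287.1 247.3] [[ 0.5564 -0.0321  0.101 ]]
s0 green 57.5 [352.7 244.1] [[0.4471 0.0893 0.045 ]]
s0 blue 26.5 [279.5 234.8] [[ 0.5196 -0.0607  0.101 ]]
[[289, 231], [269, 238]] [[0.502, -0.044, 0.101], [0.536, -0.08, 0.101]]
s0 blue 1738.5 [288.  256.4] [[ 0.5842 -0.0215  0.101 ]]
[[310, 226], [327, 260], [261, 280], [247, 243]] [[0.474, -0.004, 0.101], [0.576, 0.06, 0.101], [0.665, -0.053, 0.101], [0.563, -0.12, 0.101]]
d0 yel 32.0 [363.9 229.3] [[ 0.5575 -0.0329  0.101 ]]
d0 green 25.5 [322.3 219. ] [[0.465  0.1046 0.045 ]]
d0 green 105.0 [324.5 252.8] [[ 0.4437 -0.0447  0.045 ]]
d0 blue 143.0 [351.4 222.9] [[0.5299 0.0015 0.101 ]]
[[340, 224], [349, 216], [365, 223], [356, 231]] [[0.498, 0.003, 0.101], [0.53, 0.033, 0.101], [0.567, -0.007, 0.101], [0.534, -0.036, 0.101]]
d0 blue 625.0 [370.2 240.8] [[ 0.5626 -0.0837  0.101 ]]
[[395, 235], [394, 242], [375, 256], [335, 234], [334, 228], [374, 227]] [[0.634, -0.074, 0.101], [0.624, -0.101, 0.101], [0.56, -0.145, 0.101], [0.475, -0.037, 0.101], [0.478, -0.011, 0.101], [0.587, -0.029, 0.101]]
```

View pics/c0.png

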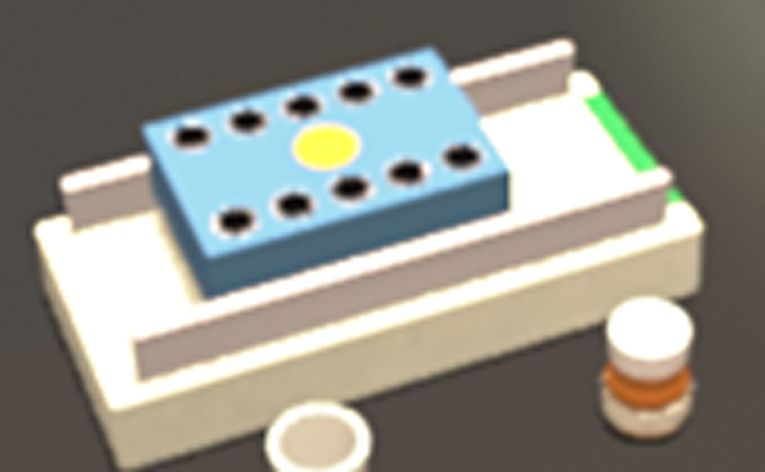

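The crop confirms it: the blue block is in the rails, with its spot at crop (326,146), top corners at (145,125), (433,48), (508,175) and (208,257), and the green stripe at upper right. Next I'll get the rail direction.

Run:
```python
from h import *
d=np.load('pics/s0.npz')
f=lambda p:np.array(p)/4.5+215-.4
P=ray(d,f([(145,125),(433,48),(508,175),(208,257)]),.101);print(P.round(4),P.mean(0))
for a,b in ((0,1),(3,2)):
    v=P[b]-P[a];print(np.linalg.norm(v),np.degrees(np.arctan2(v[1],v[0])))
Q=ray(d,f([(62,180),(570,42),(135,342),(668,172)]),.075);print(Q.round(4))
for a,b in ((0,1),(2,3)):
    v=Q[b]-Q[a];print(np.linalg.norm(v),np.degrees(np.arctan2(v[1],v[0])))
G=ray(d,f([(592,97),(680,198)]),.045);print(G)
```

```text
[[ 0.5609 -0.1214  0.101 ]
 [ 0.4707 -0.0029  0.101 ]
 [ 0.5559  0.0562  0.101 ]
 [ 0.6418 -0.061   0.101 ]] [ 0.55731039 -0.03228037  0.101     ]
0.14887414576496263 127.29109473751421
0.14523433540676103 126.25550161099741
[[ 0.5805 -0.1594  0.075 ]
 [ 0.417   0.0552  0.075 ]
 [ 0.676  -0.0856  0.075 ]
 [ 0.5065  0.1233  0.075 ]]
0.26980928846909513 127.29951941639025
0.2690341162963843 129.07536130512887
[[0.42202394 0.06845226 0.045     ]
 [0.48982701 0.12736064 0.045     ]]
```

Call:
send_rows([
  [0,-1,-1,0,0,0,0.214],
  [0,-1,-1,0,0,0,0.214],
  [0,-1,-1,0,0,0,0.214],
  [0,-1,-1,0,0,0,0.214],
  [0,-1,-1,0,0,0,0.214],
  [0,-1,-1,0,0,0,0.214],
  [0,-1,-1,0,0,0,0.214],
])

```text
clock: 0.68
tcp_pos: [0.2721, 0.4716, 0.2423]
orientation: [1.392, 2.815, -0.001]
contact_force: [0.2, 0.2, -0.1]
grip_width: 0.0006
```

Call:
send_rows([
  [0,-1,-0.3,0,0,0,0],
  [0,-1,-0.3,0,0,0,0],
  [0,-1,-0.3,0,0,0,0],
  [0,-1,-0.3,0,0,0,0],
])

```text
clock: 1.02
tcp_pos: [0.3264, 0.3267, 0.2421]
orientation: [1.378, 2.823, -0.001]
contact_force: [1.3, -0.4, 0.2]
grip_width: 0.0
```

Call:
send_rows([
  [0,-1,-0.2,0,0,0,0],
  [0,-1,-0.2,0,0,0,0],
  [0,-1,-0.2,0,0,0,0],
  [0,-1,-0.2,0,0,0,0],
])

```text
clock: 1.35
tcp_pos: [0.3955, 0.1894, 0.2425]
orientation: [1.38, 2.822, 0.0]
contact_force: [0.6, -0.8, 0.6]
grip_width: -0.0002
```

Call:
send_rows([
  [0,-1,0,0,0,0,0],
  [0,-1,0,0,0,0,0],
  [0,-1,0,0,0,0,0],
  [0,-1,0,0,0,0,0],
])

```text
clock: 1.68
tcp_pos: [0.4888, 0.0708, 0.2427]
orientation: [1.38, 2.82, 0.0]
contact_force: [0.4, 0.3, -0.3]
grip_width: -0.0003
```

```bash
cat > st.py <<'E'
from h import *
o=r.get_obs(); print(o['clock'],np.round(o['tcp_pos'],4),np.round(o['contact_force'],1),o['grip_width'])
R=cv2.Rodrigues(np.array(o['orientation']))[0]; print('xang',np.degrees(np.arctan2(R[1,0],R[0,0])),'z',R[:,2].round(4))
def to(p): print('to',p,(R.T@(np.array(p)-o['tcp_pos'])/.15).round(3))
E
python3 - <<'E'
from st import *
to([.617,-.11,.2]); d=cam('wrist','w0')
E
```

```text
1.6833 [0.4888 0.0708 0.2427] [ 0.4  0.3 -0.3] -0.0002871177423470392
xang 127.85216651652684 z [ 2.e-03 -8.e-04 -1.e+00]
to [0.617, -0.11, 0.2] [-1.475 -0.065  0.287]
```

View pics/w0.png

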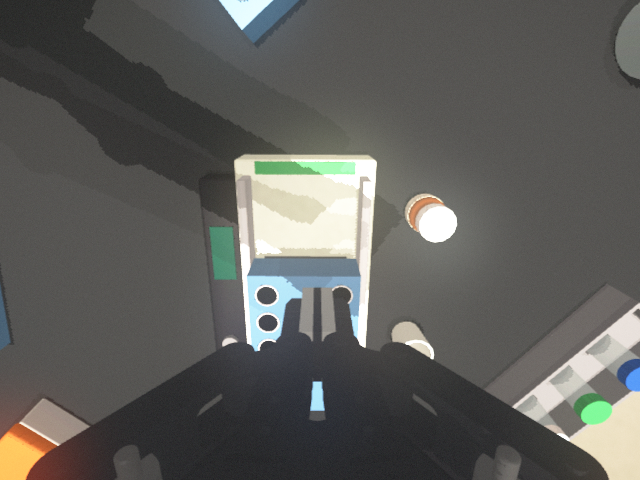

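The wrist view shows the stripe at (305,168), the rails, and the block's +y edge from (248,262) to (360,262), all in line with the tool. I'll cast those rays and work out the push start.

Run:
```python
from st import *
d=np.load('pics/w0.npz'); hsv=cv2.cvtColor(d['pixels'],cv2.COLOR_RGB2HSV)
m=cv2.inRange(hsv,(45,100,50),(80,255,255)); m[200:]=0; m[:,:230]=0; m[:,380:]=0
c=max(cv2.findContours(m,0,1)[0],key=cv2.contourArea); rc=cv2.minAreaRect(c); print(rc)
e=ray(d,rc[0],.045)[0]; print('stripe',e)
bx=cv2.boxPoints(rc); P=ray(d,bx,.045); print(P.round(4).tolist())
v=P[np.argsort(bx[:,0])]; a=v[2:].mean(0)-v[:2].mean(0); th=np.degrees(np.arctan2(a[1],a[0]))+90; print('+y ang',th)
t=np.radians(127.9);u=np.array([np.cos(t),np.sin(t)]);dc=e[:2]-.142*u; print('dock',dc)
b=np.array([.557,-.0325])-dc; x=np.array([u[1],-u[0]]); print('block in dock',b@x,b@u)
print('tcp start',dc-.118*u); to([*(dc-.118*u),.2])
```

```text
1.7333 [0.4908 0.0677 0.2429] [ 2.5 -3.4  1.4] 9.324308927775115e-05
xang 127.61259084254844 z [ 0.0039 -0.0025 -1.    ]
((278.0, 167.49998474121094), (45.99999237060547, 10.999998092651367), 0.0)
stripe [0.43851679 0.0780537  0.045     ]
[[0.4243, 0.0605, 0.045], [0.4185, 0.069, 0.045], [0.4526, 0.0954, 0.045], [0.4587, 0.0872, 0.045]]
+y ang 127.80518064508118
dock [ 0.52574529 -0.03399624]
block in dock 0.02558171523828489 -0.01801865016961116
tcp start [ 0.59823094 -0.12710816]
to [np.float64(0.5982309391294192), np.float64(-0.12710816099547345), 0.2] [-1.464 -0.226  0.292]
```

Call:
send_rows([
  [0,-1,-0.065,0,0,0,0],
  [0,-1,-0.065,0,0,0,0],
  [0,-1,-0.065,0,0,0,0],
  [0,-1,-0.065,0,0,0,0],
])

```text
clock: 2.07
tcp_pos: [0.573, -0.0537, 0.2422]
orientation: [1.379, 2.821, -0.001]
contact_force: [-1.6, 0.7, -0.5]
grip_width: -0.0
```

Call:
send_rows([
  [0,-0.5,0,0,0,0,0],
  [0,-0.5,0,0,0,0,0],
  [0,-0.5,0,0.3,0,0,0],
  [0,-0.5,0,0.6,0,0,0],
  [0,-0.5,0,0.8,0,0,0],
  [0,-0.5,0,0.8,0,0,0],
  [0,-0.5,0,0.8,0,0,0],
])

```text
clock: 2.65
tcp_pos: [0.6159, -0.109, 0.1206]
orientation: [-1.376, -2.819, 0.002]
contact_force: [0.3, 0.1, -0.1]
grip_width: 0.0002
```

Run:
```python
from st import *
to([.618,-.112,.084])
d=cam('scene','s1');c=cv2.resize(d['pixels'][190:320,200:390],None,fx=4,fy=4,interpolation=cv2.INTER_CUBIC)
cv2.imwrite('pics/c1.png',c[:,:,::-1])
```

```text
2.65 [ 0.6159 -0.109   0.1206] [ 0.3  0.1 -0.1] 0.00017110506540296677
xang 127.97033253470634 z [-4.5e-03  6.0e-04 -1.0e+00]
to [0.618, -0.112, 0.084] [-0.025 -0.001  0.244]
```

View pics/c1.png

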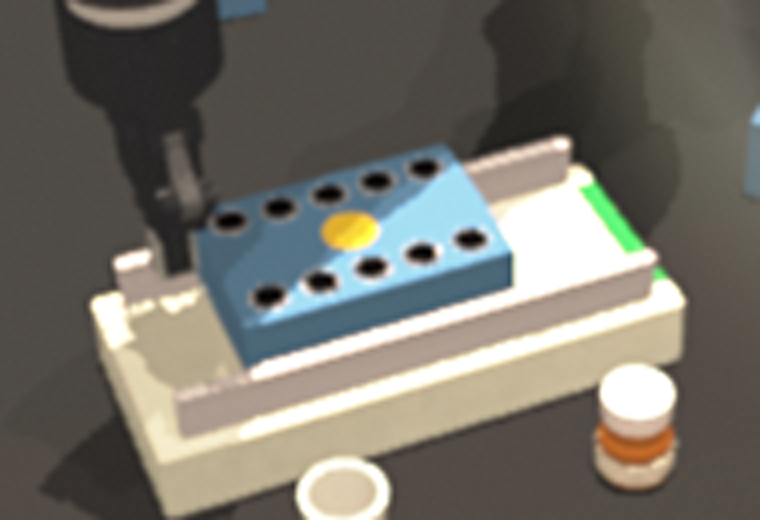

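The fingers (tips at crop (178,270)) stand just off the block's -y face, between the rails. I'll lower them and start pushing gently.

Call:
send_rows([
  [0,-0.04,0,0,0,0,0],
  [0,-0.04,0,0.1,0,0,0],
  [0,-0.04,0,0.2,0,0,0],
  [0,-0.04,0,0.24,0,0,0],
  [0,-0.04,0,0.24,0,0,0],
  [0,-0.04,0,0.24,0,0,0],
])

```text
clock: 3.2
tcp_pos: [0.6214, -0.1156, 0.0878]
orientation: [1.381, 2.82, 0.001]
contact_force: [-0.0, -0.1, 1.0]
grip_width: -0.0003
```

Call:
send_rows([
  [0,0.01,0,0,0,0,0],
  [0,0.02,0,0,0,0,0],
  [0,0.03,0,0,0,0,0],
  [0,0.04,0,0,0,0,0],
  [0,0.05,0,0,0,0,0],
  [0,0.06,0,0,0,0,0],
  [0,0.07,0,0,0,0,0],
  [0,0.08,0,0,0,0,0],
])

```text
clock: 3.87
tcp_pos: [0.6128, -0.1058, 0.0863]
orientation: [-1.382, -2.821, 0.0]
contact_force: [1.4, 0.8, -0.2]
grip_width: 0.0004
```

Call:
send_rows([
  [0,0.008,0,0,0,0,0],
  [0,0.016,0,0,0,0,0],
  [0,0.024,0,0,0,0,0],
  [0,0.032,0,0,0,0,0],
  [0,0.04,0,0,0,0,0],
  [0,0.047,0,0,0,0,0],
])

```text
clock: 4.37
tcp_pos: [0.6089, -0.1007, 0.0864]
orientation: [1.382, 2.82, -0.0]
contact_force: [1.3, -2.7, -2.4]
grip_width: -0.0001
```

Call:
send_rows([
  [0,0.006,0,0,0,0,0],
  [0,0.012,0,0,0,0,0],
  [0,0.018,0,0,0,0,0],
  [0,0.024,0,0,0,0,0],
  [0,0.03,0,0,0,0,0],
  [0,0.036,0,0,0,0,0],
])

```text
clock: 4.87
tcp_pos: [0.6053, -0.0962, 0.0863]
orientation: [1.382, 2.821, -0.0]
contact_force: [2.1, -1.7, -0.3]
grip_width: -0.0001
```

Call:
send_rows([
  [0,0.006,0,0,0,0,0],
  [0,0.012,0,0,0,0,0],
  [0,0.018,0,0,0,0,0],
  [0,0.024,0,0,0,0,0],
  [0,0.03,0,0,0,0,0],
])

```text
clock: 5.28
tcp_pos: [0.6025, -0.0925, 0.0863]
orientation: [1.382, 2.821, 0.0]
contact_force: [1.5, -1.3, 0.4]
grip_width: 0.0001
```

Call:
send_rows([
  [0,0.005,0,0,0,0,0],
  [0,0.01,0,0,0,0,0],
  [0,0.015,0,0,0,0,0],
  [0,0.02,0,0,0,0,0],
])

```text
clock: 5.62
tcp_pos: [0.6007, -0.0901, 0.0863]
orientation: [1.382, 2.821, 0.0]
contact_force: [1.3, -2.7, -0.3]
grip_width: -0.0
```

Call:
send_rows([
  [0,0.005,0,0,0,0,0],
  [0,0.01,0,0,0,0,0],
  [0,0.015,0,0,0,0,0],
  [0,0.02,0,0,0,0,0],
])

```text
clock: 5.95
tcp_pos: [0.5989, -0.0877, 0.0863]
orientation: [1.382, 2.821, 0.0]
contact_force: [2.3, -2.2, 0.1]
grip_width: -0.0
```

```bash
cat > spot.py <<'E'
from h import *
def spot(tag):
    out=[]
    Ps=[]
    for n,roi in (('scene',(215,205,400,320)),('side',(295,190,420,295))):
        d=cam(n,f'{n}_{tag}'); hsv=cv2.cvtColor(d['pixels'],cv2.COLOR_RGB2HSV)
        m=cv2.inRange(hsv,(20,100,80),(36,255,255)); k=np.zeros_like(m); k[roi[1]:roi[3],roi[0]:roi[2]]=1; m*=k
        cs=cv2.findContours(m,0,1)[0]
        if not cs: print(n,'none'); continue
        c=max(cs,key=cv2.contourArea); M=cv2.moments(c); uv=(M['m10']/M['m00'],M['m01']/M['m00'])
        t=np.radians(127.9);u=np.array([np.cos(t),np.sin(t)]);x=np.array([u[1],-u[0]])
        for z in (.101,.094,.089):
            b=ray(d,uv,z)[0,:2]-[.5457,-.0186]; print(n,np.round(uv,1),cv2.contourArea(c),z,'dock xy mm',(1e3*b@x).round(1),(1e3*b@u).round(1))
        R=cv2.Rodrigues(d['rvec'])[0]; Ps.append((np.array(d['camera_matrix'])@np.c_[R,np.array(d['tvec']).ravel()],uv))
    if len(Ps)==2:
        X=cv2.triangulatePoints(Ps[0][0],Ps[1][0],np.array(Ps[0][1]),np.array(Ps[1][1])); print('tri',(X[:3]/X[3]).ravel().round(4))
E
python3 -c "
from spot import *
spot('p1')"
```

```text
scene [294.2 244.9] 82.0 0.101 dock xy mm -1.0 -0.5
scene [294.2 244.9] 82.0 0.094 dock xy mm -9.0 2.3
scene [294.2 244.9] 82.0 0.089 dock xy mm -14.7 4.3
side [358.8 227. ] 37.5 0.101 dock xy mm -0.8 -1.6
side [358.8 227. ] 37.5 0.094 dock xy mm 5.9 3.6
side [358.8 227. ] 37.5 0.089 dock xy mm 10.7 7.4
tri [ 0.5458 -0.0198  0.101 ]
```

Triangulation puts the spot at z = 101 mm and about -1 mm along the rails, so the block is still on the pins. I'll keep pushing.

Call:
send_rows([
  [0,0.005,0,0,0,0,0],
  [0,0.01,0,0,0,0,0],
  [0,0.015,0,0,0,0,0],
  [0,0.02,0,0,0,0,0],
])

```text
clock: 6.38
tcp_pos: [0.5965, -0.0848, 0.0861]
orientation: [-1.381, -2.82, -0.0]
contact_force: [0.4, -0.4, -1.1]
grip_width: -0.0002
```

Call:
send_rows([
  [0,0.005,0,0,0,0,0],
  [0,0.01,0,0,0,0,0],
  [0,0.01,0,0,0,0,0],
])

```text
clock: 6.63
tcp_pos: [0.5957, -0.0837, 0.0861]
orientation: [-1.381, -2.821, -0.0]
contact_force: [0.7, 0.2, -0.8]
grip_width: -0.0
```

```bash
python3 -c "
from spot import *
spot('p2')"
```

```text
scene [296.9 247. ] 79.5 0.101 dock xy mm 7.8 2.2
scene [296.9 247. ] 79.5 0.094 dock xy mm -0.0 5.0
scene [296.9 247. ] 79.5 0.089 dock xy mm -5.7 7.0
side [357.2 228.6] 36.0 0.101 dock xy mm -9.1 -2.5
side [357.2 228.6] 36.0 0.094 dock xy mm -2.4 2.7
side [357.2 228.6] 36.0 0.089 dock xy mm 2.4 6.5
tri [ 0.5422 -0.0155  0.0927]
```

The force fell away and triangulation gives z = 93 mm, y about +4 mm: the block has dropped onto the seal. I'll back off, lift and go over the spot.

Call:
send_rows([
  [0,-0.05,0,0,0,0,0],
  [0,-0.1,0,0,0,0,0],
  [0,-0.1,0,-0.2,0,0,0],
  [0,-0.1,0,-0.35,0,0,0],
  [0,-0.1,0,-0.35,0,0,0],
  [0,0.1,0,-0.35,0,0,0],
  [0,0.35,0,-0.35,0,0,0],
  [0,0.575,0,-0.35,0,0,0],
  [0,0.575,0,-0.35,0,0,0],
  [0,0.575,0,-0.35,0,0,0],
  [0,0.575,0,-0.35,0,0,0],
])

```text
clock: 7.65
tcp_pos: [0.5441, -0.0168, 0.139]
orientation: [1.382, 2.82, 0.0]
contact_force: [0.2, -0.2, -0.6]
grip_width: -0.0
```

Run:
```python
from st import *
to([.543,-.0155,.108])
d=cam('scene','s3');c=cv2.resize(d['pixels'][190:320,200:390],None,fx=4,fy=4,interpolation=cv2.INTER_CUBIC)
cv2.imwrite('pics/c3.png',c[:,:,::-1])
```

```text
7.65 [ 0.5441 -0.0168  0.139 ] [ 0.2 -0.2 -0.6] -3.272678538332859e-06
xang 127.78354965546859 z [ 1.e-03 -5.e-04 -1.e+00]
to [0.543, -0.0155, 0.108] [ 0.011 -0.     0.207]
```

View pics/c3.png

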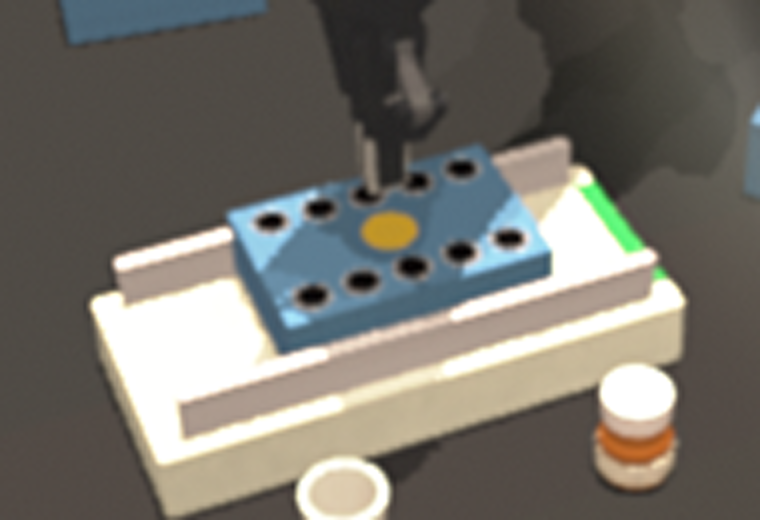

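The block sits lower and level, and the closed fingers are above the spot at crop (390,231). I'll descend to just above contact and then press in small steps.

Call:
send_rows([
  [0,0.01,0,0.08,0,0,0],
  [0,0.01,0,0.15,0,0,0],
  [0,0.01,0,0.19,0,0,0],
  [0,0.01,0,0.2,0,0,0],
  [0,0.01,0,0.205,0,0,0],
])

```text
clock: 8.12
tcp_pos: [0.5419, -0.0154, 0.107]
orientation: [-1.383, -2.82, 0.002]
contact_force: [-0.7, -0.1, 0.6]
grip_width: 0.0005
```

Call:
send_rows([
  [0,0,0,0.004,0,0,0],
  [0,0,0,0.008,0,0,0],
  [0,0,0,0.012,0,0,0],
  [0,0,0,0.016,0,0,0],
  [0,0,0,0.02,0,0,0],
  [0,0,0,0.02,0,0,0],
])

```text
clock: 8.62
tcp_pos: [0.5424, -0.0148, 0.1051]
orientation: [1.382, 2.821, 0.0]
contact_force: [0.5, 0.7, 0.5]
grip_width: 0.0001
```

Call:
send_rows([
  [0,0,0,0.003,0,0,0],
  [0,0,0,0.006,0,0,0],
  [0,0,0,0.009,0,0,0],
  [0,0,0,0.009,0,0,0],
])

```text
clock: 8.95
tcp_pos: [0.5425, -0.0149, 0.1039]
orientation: [1.382, 2.821, 0.0]
contact_force: [-1.4, 0.2, 3.9]
grip_width: -0.0
```

Call:
send_rows([
  [0,0,0,0.003,0,0,0],
  [0,0,0,0.006,0,0,0],
  [0,0,0,0.006,0,0,0],
])

```text
clock: 9.2
tcp_pos: [0.5425, -0.0149, 0.1032]
orientation: [1.382, 2.821, 0.001]
contact_force: [-1.8, 0.3, 4.8]
grip_width: -0.0001
```

Call:
send_rows([
  [0,0,0,0.003,0,0,0],
  [0,0,0,0.006,0,0,0],
  [0,0,0,0.006,0,0,0],
])

```text
clock: 9.45
tcp_pos: [0.5425, -0.0149, 0.1023]
orientation: [1.382, 2.821, 0.001]
contact_force: [-1.6, -0.0, 6.0]
grip_width: -0.0001
```

Call:
send_rows([
  [0,0,0,0.003,0,0,0],
  [0,0,0,0.006,0,0,0],
  [0,0,0,0.006,0,0,0],
])

```text
clock: 9.7
tcp_pos: [0.5425, -0.0149, 0.1014]
orientation: [1.382, 2.821, 0.001]
contact_force: [-2.2, -0.1, 6.0]
grip_width: -0.0
```

Call:
send_rows([
  [0,0,0,0.003,0,0,0],
  [0,0,0,0.006,0,0,0],
  [0,0,0,0.009,0,0,0],
  [0,0,0,0.009,0,0,0],
])

```text
clock: 10.03
tcp_pos: [0.5424, -0.0149, 0.1001]
orientation: [-1.382, -2.821, -0.001]
contact_force: [-2.1, -0.1, 8.3]
grip_width: -0.0002
```

Call:
send_rows([
  [0,0,0,0.003,0,0,0],
  [0,0,0,0.006,0,0,0],
  [0,0,0,0.006,0,0,0],
])

```text
clock: 10.28
tcp_pos: [0.5425, -0.0149, 0.1001]
orientation: [-1.382, -2.821, -0.002]
contact_force: [-5.8, 0.3, 16.7]
grip_width: -0.0
```

Call:
send_rows([
  [0,0,0,0.003,0,0,0],
  [0,0,0,0.006,0,0,0],
  [0,0,0,0.006,0,0,0],
])

```text
clock: 10.53
tcp_pos: [0.5425, -0.0149, 0.1]
orientation: [-1.383, -2.82, -0.003]
contact_force: [-9.2, 1.5, 27.2]
grip_width: -0.0002
```

It has hit a hard stop at TCP z = 100 mm, and the force rose to 27 N with no further motion. I'll release straight up and check.

Call:
send_rows([
  [0,0,0,-0.01,0,0,0],
  [0,0,0,-0.02,0,0,0],
  [0,0,0,-0.05,0,0,0],
  [0,0,0,-0.2,0,0,0],
  [0,0,0,-0.4,0,0,0],
  [0,0,0,-0.6,0,0,0],
  [0,0,0,-0.8,0,0,0],
  [0,0,0,-0.8,0,0,0],
])

```text
clock: 11.2
tcp_pos: [0.5456, -0.0155, 0.2232]
orientation: [1.38, 2.814, 0.008]
contact_force: [1.5, -0.0, 0.1]
grip_width: -0.0001
```

```bash
python3 -c "
from spot import *
spot('p3')
from st import *
d=np.load('pics/scene_p3.npz');c=cv2.resize(d['pixels'][190:320,200:390],None,fx=4,fy=4,interpolation=cv2.INTER_CUBIC)
cv2.imwrite('pics/c4.png',c[:,:,::-1])"
```

```text
scene [296.9 248.7] 79.5 0.101 dock xy mm 13.0 0.3
scene [296.9 248.7] 79.5 0.094 dock xy mm 5.2 3.1
scene [296.9 248.7] 79.5 0.089 dock xy mm -0.4 5.1
side [357.3 229.4] 39.0 0.101 dock xy mm -11.9 -5.1
side [357.3 229.4] 39.0 0.094 dock xy mm -5.2 0.1
side [357.3 229.4] 39.0 0.089 dock xy mm -0.4 3.8
tri [ 0.5428 -0.0151  0.0889]
11.3 [ 0.543  -0.0147  0.2188] [-0.2 -0.4 -0.5] 8.406803470887966e-05
xang 127.8107539570239 z [ 2.4e-03  8.0e-04 -1.0e+00]
```

View pics/c4.png

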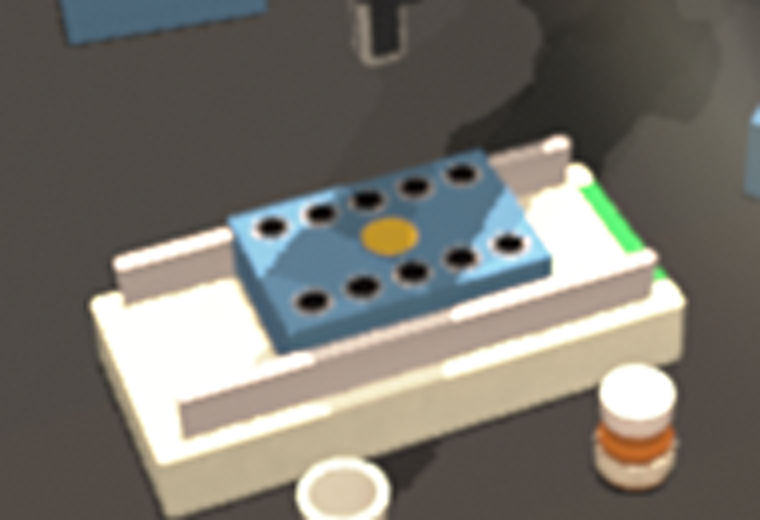

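The spot (crop (390,237)) triangulates to z = 88.9 mm, and home is 89. The block is 4–5 mm to +y on the centre line and looks level, and the fingers are clear. I'll hand in.

```bash
python3 -c "
from bench import r
print(r.hand_in())"
```

```text
the job is handed in; nothing more can be done
None
```

I pushed the small blue block on the heater about 22 mm along the rails towards the green stripe, using the closed fingers. It took about 3 N until it dropped over the pins, which showed as the push force falling away and the spot reading 93 mm instead of 101 mm. I then backed off and pressed on the yellow spot. The seal gave way at about 6–8 N. The block came to a hard stop, where the reading reached 27 N (about 29 N in total), and I lifted straight clear.

My last checks agreed with each other:
- **Height:** the spot triangulates to z = 88.9 mm; fully home is 89 mm.
- **Position:** about 4–5 mm to +y and within 0.5 mm of the rails' centre line.
- **Level:** judged by eye from the last picture, not measured.
- **Clearance:** the fingers were about 12 cm above the block, with essentially no force on the tool.
- **Other things:** the cup and the jar looked unmoved in the last picture. I did not check the bottle, boxes and rack again, but the arm only passed well above the table and felt no contact on the way.

The job was handed in at about 11.3 s on the robot's clock, and no check failed. One early automatic reading of the green stripe caught only half of it, so I picked its centre by hand, which matched the estimate from the rails.

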